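# Open the dial padlock and present it

### The job

The padlock of the pantry lies dial-up in its wooden rest, locked. Turn its dial click by click until the red end of the ridge points at the green mark, let it click in there, then, with the lock still lying in the rest, pull the shackle fully open. Last, lift the open lock out of the rest and finish while holding it in the gripper, still, level with the dial upward, its body about 20 cm above the worktop; leave the mug, the shaker and the tin alone.

Things in the scene. Friction and masses are not known exactly. Their poses are not given: they have to be found in the camera images.
- lock_center (a point): centre of the silvery padlock's body, 60 (x) x 64 (y) x 26 mm (z), about 0.39 kg in all, lying 33 mm above the worktop. Lock axes: z up out of the dial face, shackle sticks out to -x, y across. Lift it by the 64 mm wide sides (pinch along y, mid-length, where the rest is open; only its 8 mm base lies below). The dial's ridge tops out 40 mm above this point.
- dial_ridge (a point): on the dial's axis, half-way up the white grip ridge (34 long, 9 wide, 17 mm high) on the black dial (40 mm diameter); 31.5 mm above the lock's centre. The dial's face is 8.5 mm below this point, the ridge's top 8 mm above. The ridge runs along this point's x, its red end to -x. Axes turn with the dial.
- dial (a joint): dial angle (rad), counter-clockwise from above positive; 0 = red end at the green mark (shackle side of the body). Range -0.45 to 1.85. It clicks every 20 degrees (0.349 rad), one click at exactly 0; a click takes about 0.04 N m to leave; let go near one, it snaps in. Starts 2 to 4 clicks above 0: turn clockwise. Only at 0 (within 0.1) is the shackle free.
- shackle (a joint): travel of the shackle out of the body along the lock's -x (m): 0 shut, 0.018 fully open (stop). About 2 N of friction, no spring: it stays where it is left.
- shackle_legs (a point): midway between the shackle's straight legs, 57 mm from the lock's centre toward its -x, same height; moves with the shackle. Steel bar 9 mm thick; legs along x, 47 mm over their outsides, 29 mm between insides; pinch both along y here. The cross bar's centre lies 17 mm farther to -x. Free air below down to the worktop.
- lock_rest: fixed wooden rest, origin at the centre of its underside, axes as the lock's. Base 78 x 104 x 8 mm; pad 50 x 36 mm under the lock, top at 20 mm; corner stops 34 mm high on the shackle side (x -37.5 to -24 mm, out to y = +-39.5 mm), two stops 30 mm high behind; 1.5 mm of play round the lock. They hold the body while the shackle is pulled.
- mug: white mug, 83 x 113 x 93 mm, standing at the left; origin at its underside. To be left alone.
- mill: small glass shaker with a grey top, 44 mm wide, 90 mm high, standing at the right; origin at its underside. To be left alone.
- tin: food tin, 75 mm wide, 58 mm high, standing at the right; origin at its underside. To be left alone.

How it is judged:
By the outcome, as a careful person would: the job done as asked, in the order asked, and still so for the second after the job is handed in, while the arm keeps its last pose, push and grip.
It also fails if it takes over 51 s, if anything falls off the work surface, if the arm or the gripper's body presses on something with over 40 N, if the wrist force passes 120 N, or if a joint passes its speed limit or range.

### The arm

A 6-joint arm with a two-finger parallel gripper is mounted at the origin on a cart in front of the work surface, level with it; the furniture and walls round the work are solid. World frame = base frame: x ahead of the robot, y to its left, z up, the work surface at z = 0. Lengths are in mm, angles in rad, forces in N, time in s.
With the tool pointing down it reaches from about 275 to 850 mm from the base axis. Payload 19 kg.
Tool frame: the origin (TCP) lies midway between the tips of the shut fingers; the grasp point (between the pads) lies 19 mm behind it; z points along the fingers, y is the direction in which the jaws open and shut (so a half turn about z gives the same grasp; the last joint's range is limited). The gripper opens to 85 mm and grips with 20 to 120 N. Pads are 22 mm wide; open, the fingers measure 114 mm over their backs; the gripper's body (76 mm by 85 mm) begins 54 mm behind the grasp point. The pads swing forward as they close: fully open they stand 13 mm farther back than shut.
Start: joints at [1.126, 0.15, 1.437, -0, 1.554, -0.134], TCP at [175.85, 547.418, 231.267] pointing down, gripper open.
Joint ranges: [-2.8, 2.8], [-0.68, 2.1], [0.12, 2.68], [-1.39, 4.53], [0.16, 2.79], [-2.81, 2.81]. Speed limits (rad/s): [1.89, 1.89, 2.22, 3.01, 3.01, 3.01].

### API

Orientations are given as a unit quaternion [x, y, z, w].
In Python, from rig import robot gives the robot as it stands.
- The arm moves only by the tool arm_command, never from a script. Its argument "plan" is a list of rows, each a list of 5 numbers: the opening in per cent of the stroke, from 0 (shut) to 100 (fully open), then the shift along the tool's x, y, z in units of 60 mm (1.0 is 60 mm), then the turn about the tool's z in degrees. In form: [[grip, dx, dy, dz, yaw], ...]. A call has 1 to 20 rows; each row shifts and turns the pose as measured when the row begins, along the tool's axes as they then stand; what a row does not reach is not made up. A row lasts 1/8 s, in which the tool goes at most 62.5 mm and 10.7 degrees, less where a joint would pass 70% of its speed; a pose out of reach is approached as far as the arm can. A call is refused whole if a number of a shift passes 1 or a number of a turn 10.7, either way. A call with a gripper value outside its range is refused whole. The fingers move at their own pace and stop on an object; the grip force is fixed at half the most. Time passes only in rows, so rows that do not move let the fingers close. It gives the time, the measured TCP pose, the force and the opening at its end, in the units of the state.
- robot.observe(): the state, without advancing time (a new reading comes with each control period).
- robot.get_image(name): name is "scene" or "side" or "wrist"; returns the picture (480x640x3 uint8, red, green, blue); there is no depth.
- robot.get_calibration(name): a dict with "vertical_fov" (degrees; the focal length in pixels is half the picture's height over the tangent of half this angle, whatever the lens; pixels are square), "cx", "cy" (the principal point, pixels), "k1" (the pictures are not rectified: a ray, as slopes to the right and down, at radius r is drawn at 1 + k1 r^2 times it, then the intrinsics apply), "xyz" and "rotation" of the camera in the world; the wrist camera has in their place "hand_eye" (4x4, takes a point from camera to tool coordinates, whose origin is the TCP and whose axes are the flange's). Camera axes: x right, y down, z forward; pixel columns grow to the right and rows downward; lengths in mm; the calibration is good to about 2 mm. A picture is of the moment at which its call begins: read the wrist's pose just before it. get_calibration takes no time and is no camera call.
- robot.finish_job(): hands the job in, once; it reports no verdict.
The state is a dict: "time": time; "q": joint angles; "joint_vel": joint speeds; "joint_torque": joint torques, N m; "eef_pos": TCP position; "orientation": TCP orientation; "force": force on the tool from outside, world axes, zero at the start; "ft_torque": the same for the moment, N m; "width": opening from 0.0 (shut) to 1.0 (fully open).
Only numpy, scipy, OpenCV 4.12 (cv2) and the standard library are available. Lean on these libraries where they do the work, as an engineer would, in place of code of your own. Each camera call takes 0.05 s, during which the arm holds its last target.

## Working session

There is one attempt and no reset: what is moved stays moved. The work goes in short steps, Python scripts to look and compute and a tool call to move; the robot and the scene stay as the last step left them, time stands still between calls to the robot, and variables do not carry over. Pictures are saved under pics/ and viewed, and the job is handed in when it is done.

Besides the shell and the picture viewer there is one more tool, called after "Call:" as name(argument=value, ...), one argument or row to a line, values as JSON. arm_command: Moves the arm, as the interface text tells. Its arguments: {"type":"object","properties":{"plan":{"type":"array"}},"required":["plan"]}

```bash
mkdir -p pics; ls
python3 - <<'E'
from rig import robot
import cv2
print(robot.observe())
for n in ["scene","side","wrist"]:
    c=robot.get_calibration(n);print(n,c)
    cv2.imwrite(f"pics/{n}0.png",robot.get_image(n)[:,:,::-1])
E
```

```text
pics
{'time': 0.0, 'q': array([ 1.12600689e+00,  1.50996202e-01,  1.43805177e+00, -7.06961570e-06,
        1.55383965e+00, -1.34003060e-01]), 'joint_vel': array([ 7.04649671e-04,  1.03754372e-03, -2.39421097e-05,  2.53062328e-04,
        7.51984067e-04, -1.17007203e-04]), 'joint_torque': array([-3.08422277e-03, -7.13061547e+01, -5.70856833e+01, -5.44518443e-04,
        9.17123922e-03, -5.84053765e-06]), 'eef_pos': array([175.74540177, 547.20179351, 230.65934403]), 'orientation': array([ 1.54768469e-01,  9.87950556e-01, -6.21569572e-04, -1.81388086e-04]), 'force': array([ 0.27435762, -0.31324779,  0.63336088]), 'ft_torque': array([-0.00957527,  0.00927489,  0.00742819]), 'width': 1.0005968340700442}
scene {'vertical_fov': 48.934692673880676, 'cx': 313.02869230536567, 'cy': 243.045415876009, 'k1': -0.10009890631593882, 'xyz': array([ -28.07648042, -397.86476871,  850.16973465]), 'rotation': array([ 0.84004864, -0.42335431,  0.15495038, -0.3017943 ])}
side {'vertical_fov': 49.789239927057885, 'cx': 323.68944929812216, 'cy': 235.86489156049515, 'k1': -0.03365857448092692, 'xyz': array([ 187.40228002, -901.81285934,  923.16277897]), 'rotation': array([ 0.90352335, -0.13527995,  0.07170259, -0.40025445])}
wrist {'vertical_fov': 66.67543155774126, 'cx': 325.6768941620692, 'cy': 238.74317280231324, 'k1': -0.061479482995858974, 'hand_eye': array([[ 7.74882739e-04, -9.55647915e-01, -2.94510547e-01,
         7.40492785e+01],
       [ 9.99999411e-01,  9.64293788e-04, -4.97921266e-04,
        -1.22850275e+00],
       [ 7.59832111e-04, -2.94509988e-01,  9.55648099e-01,
        -1.44050391e+02],
       [ 0.00000000e+00,  0.00000000e+00,  0.00000000e+00,
         1.00000000e+00]])}
```

View pics/scene0.png

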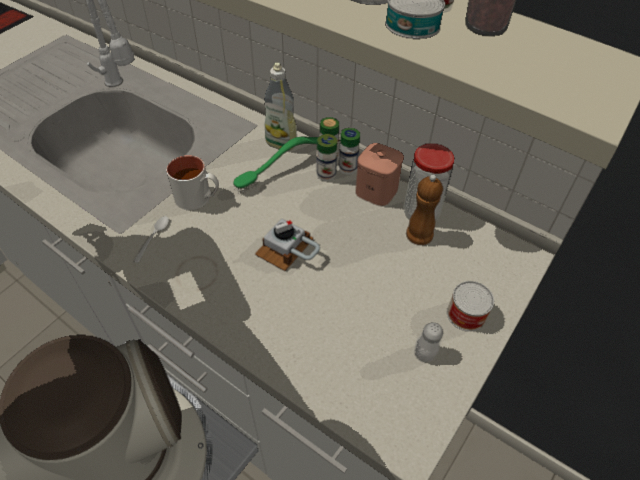

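View pics/side0.png

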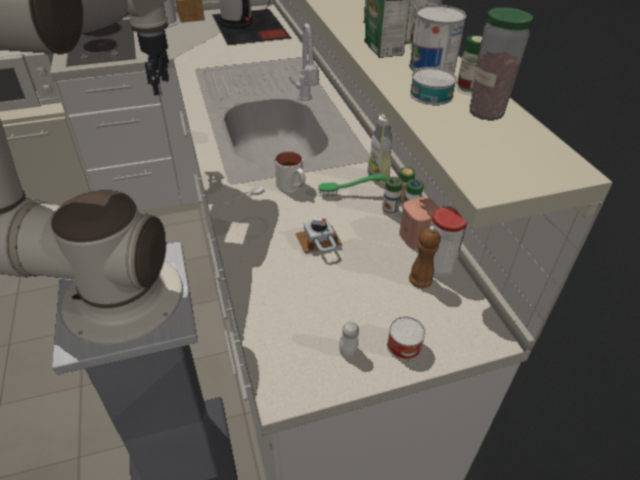

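View pics/wrist0.png

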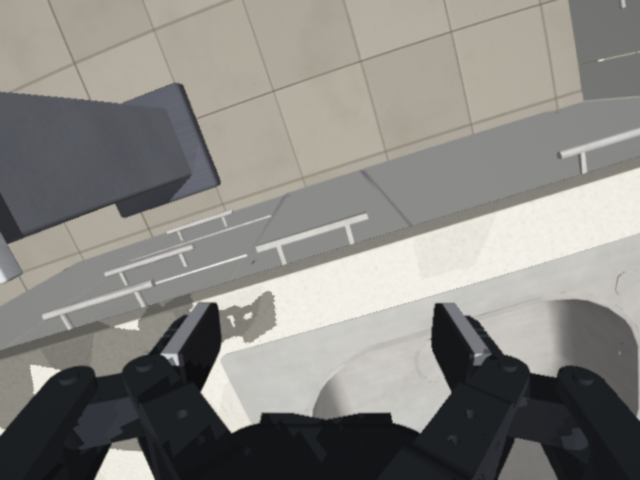

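The lock is at scene px ~(285,240) and side px ~(320,232), with its shackle toward the right. Next I'll zoom in and triangulate.

```bash
cat > h.py <<'E'
from rig import robot
import numpy as np, cv2
from scipy.spatial.transform import Rotation as R
def cam(n,st=None):
    c=robot.get_calibration(n)
    f=240/np.tan(np.radians(c['vertical_fov']/2))
    if n=='wrist':
        T=np.eye(4);T[:3,:3]=R.from_quat(st['orientation']).as_matrix();T[:3,3]=st['eef_pos']
        M=T@np.array(c['hand_eye']);Rm=M[:3,:3];t=M[:3,3]
    else: Rm=R.from_quat(c['rotation']).as_matrix();t=np.array(c['xyz'])
    return dict(f=f,cx=c['cx'],cy=c['cy'],k=c['k1'],R=Rm,t=t)
def ray(C,p):
    d=np.array([(p[0]-C['cx'])/C['f'],(p[1]-C['cy'])/C['f']]);u=d.copy()
    for _ in range(20): u=d/(1+C['k']*(u@u))
    v=C['R']@np.array([u[0],u[1],1]);return C['t'],v/np.linalg.norm(v)
def proj(C,X):
    v=C['R'].T@(np.array(X,float)-C['t']);u=v[:2]/v[2];u=u*(1+C['k']*(u@u));return u*C['f']+[C['cx'],C['cy']]
def plane(C,p,z):
    t,v=ray(C,p);return t+v*(z-t[2])/v[2]
def tri(L):
    A=np.zeros((3,3));b=np.zeros(3)
    for C,p in L:
        t,v=ray(C,p);P=np.eye(3)-np.outer(v,v);A+=P;b+=P@t
    X=np.linalg.solve(A,b);return X,[np.round(proj(C,X)-p,1) for C,p in L]
E
python3 - <<'E'
from h import *
S=cam('scene');D=cam('side')
print(tri([(S,(284,233)),(D,(320,227))]))
print(plane(S,(284,240),33),plane(D,(320,232),33))
print(plane(S,(318,255),33),plane(D,(332,247),33))
a=cv2.imread('pics/scene0.png')[200:290,230:340];b=cv2.imread('pics/side0.png')[200:270,280:360]
cv2.imwrite('pics/z.png',np.vstack([cv2.resize(a,(700,300),interpolation=2)*1,cv2.resize(b,(700,300),interpolation=2)]) if 0 else np.hstack([cv2.resize(a,(400,327),interpolation=2),cv2.resize(b,(374,327),interpolation=2)]))
for n,s,d in [("mug",(190,190),(290,175)),("shk",(430,345),(349,340)),("tin",(470,308),(405,340))]: print(n,plane(S,s,30),plane(D,d,30))
E
```

```text
(array([501.46306249,  60.84511129,  40.66784753]), [array([ 0. , -0.4]), array([-0.2,  0.3])])
[490.92412159  52.95221536  33.        ] [499.08257442  51.26702764  33.        ]
[500.68471443 -24.99357678  33.        ] [511.19578544 -11.35926969  33.        ]
mug [481.72517331 311.97506745  30.        ] [490.25620681 322.1848473   30.        ]
shk [ 456.91414099 -300.36816448   30.        ] [ 456.93192847 -291.00689236   30.        ]
tin [ 569.28931512 -323.78809782   30.        ] [ 570.90377599 -325.34575591   30.        ]
```

View pics/z.png

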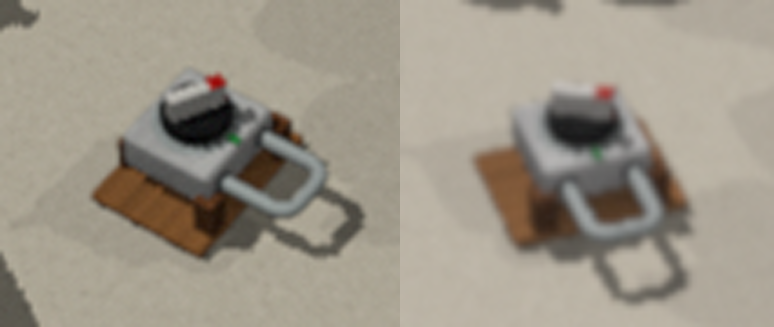

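Call:
arm_command(
  plan=[
    [100,-0.64,-0.5,0,0],
    [100,-0.64,-0.5,0,0],
    [100,-0.64,-0.5,0,0],
    [100,-0.64,-0.5,0,0],
    [100,-0.64,-0.5,0,0],
    [100,-0.64,-0.5,0,0],
    [100,-0.64,-0.5,0,0],
    [100,-0.64,-0.5,0,0],
    [100,-0.64,-0.5,0,0],
    [100,-0.64,-0.5,0,0],
    [100,-0.64,-0.5,0,0],
    [100,0,0,0,0],
  ],
)

```text
time: 1.65
eef_pos: [484.7, 89.2, 228.9]
orientation: [0.154, 0.988, -0.001, -0.001]
force: [0.2, 0.3, 1.7]
width: 0.999
```

Run:
```python
from h import *
s=robot.observe();print(s['time'],s['eef_pos'],s['orientation'],s['q'])
cv2.imwrite("pics/w1.png",robot.get_image("wrist")[:,:,::-1])
np.save('w1.npy',np.r_[s['eef_pos'],s['orientation']])
```

```text
1.65 [484.71666627  89.23655758 228.93463522] [ 1.53869978e-01  9.88089647e-01 -1.47083450e-03 -8.46801498e-04] [ 0.02731332 -0.01936817  1.62263261 -0.00258818  1.54052586 -1.23443396]
```

View pics/w1.png

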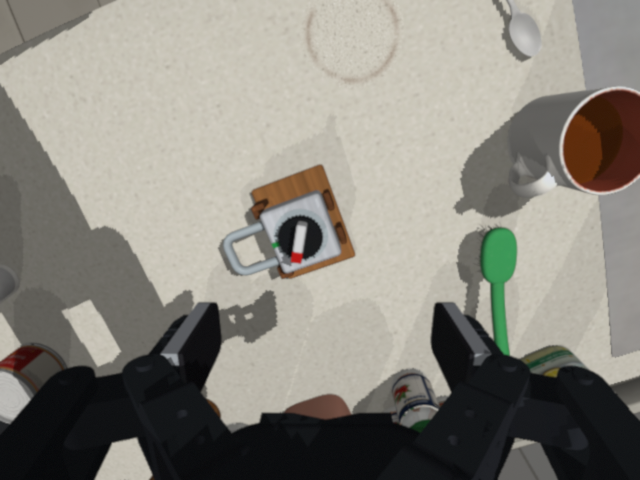

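Run:
```python
from h import *
a=cv2.imread('pics/w1.png')[150:300,200:370]
cv2.imwrite('pics/z1.png',cv2.resize(a,(680,600),interpolation=2))
```

```text
(no output)
```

View pics/z1.png

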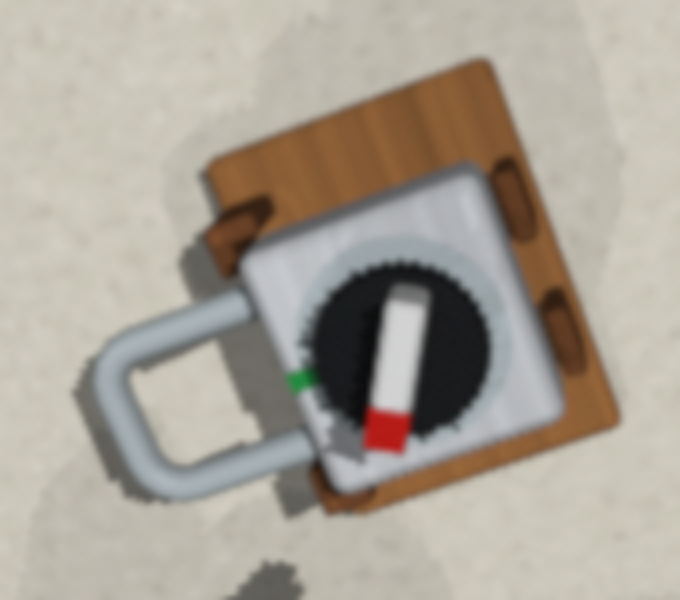

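Run:
```python
from h import *
a=np.load('w1.npy');W=cam('wrist',dict(eef_pos=a[:3],orientation=a[3:]))
px=lambda u,v:(200+u/4,150+v/4)
c=[plane(W,px(*p),46)[:2] for p in [(243,253),(475,165),(563,414),(335,492)]]
print(np.round(c,1)); print("centre",np.mean(c,0),[np.linalg.norm(c[i]-c[i-1]) for i in range(4)])
d=(c[0]+c[3]-c[1]-c[2]);print("lock -x dir deg",np.degrees(np.arctan2(d[1],d[0])))
d=(c[0]+c[1]-c[2]-c[3]);print("perp dir deg",np.degrees(np.arctan2(d[1],d[0])))
r,g=plane(W,px(386,440),73)[:2],plane(W,px(411,292),73)[:2]
print("ridge",(r+g)/2,np.linalg.norm(r-g),np.degrees(np.arctan2(*(r-g)[::-1])))
l=[plane(W,px(*p),33)[:2] for p in [(100,370),(170,490),(305,445),(240,305)]];print(np.round(l,1))
S=cam('scene');D=cam('side')
ps=(230+217/3.636,200+78/3.633);pd=(280+(605-400)/4.675,200+92/4.671)
print(tri([(W,px(386,435)),(S,ps),(D,pd)]))
```

```text
[[467.9  29.8]
 [464.7  86.9]
 [527.6  88.5]
 [530.1  30.1]]
centre [497.58765085  58.82352072] [np.float64(62.23786750724677), np.float64(57.26994815342589), np.float64(62.93423251210128), np.float64(58.42960251951111)]
lock -x dir deg -87.20412142891566
perp dir deg -179.12292318972408
ridge [497.294244    59.59433662] 34.046586414653845 -27.98667024947385
[[486.9 -17.6]
 [521.7 -12.7]
 [520.6  24. ]
 [481.9  21.3]]
(array([510.14691962,  51.97404186,  72.33026989]), [array([-0.4, -1.4]), array([-0.,  0.]), array([ 0.5, -0.2])])
```

Lock centre is ≈(497.5, 59), shackle toward world −y (≈−88°), and the red end is ≈60° counter-clockwise, so 3 clicks. I'll move closer, align the jaws and take a second view.

Call:
arm_command(
  plan=[
    [100,-0.18,-0.2,0.65,0],
    [100,-0.18,-0.2,0.65,0],
    [100,0,0,0,10],
    [100,0,0,0,0],
  ],
)

```text
time: 2.2
eef_pos: [495.9, 63.7, 149.2]
orientation: [0.238, 0.971, -0.001, -0.001]
force: [-0.0, 1.1, 0.1]
width: 1.002
```

Run:
```python
from h import *
s=robot.observe();print(s['time'],s['eef_pos'],s['orientation'],s['q'])
i=robot.get_image("wrist")[:,:,::-1]
cv2.imwrite("pics/w2.png",i)
np.save('w2.npy',np.r_[s['eef_pos'],s['orientation']])
```

```text
2.2 [495.87805977  63.6556291  149.177234  ] [ 2.38263000e-01  9.71200220e-01 -6.89759938e-04 -6.32823324e-04] [-2.58518462e-02  3.84043330e-02  1.72787148e+00 -1.09875706e-03
  1.37684748e+00 -1.11528146e+00]
```

View pics/w2.png

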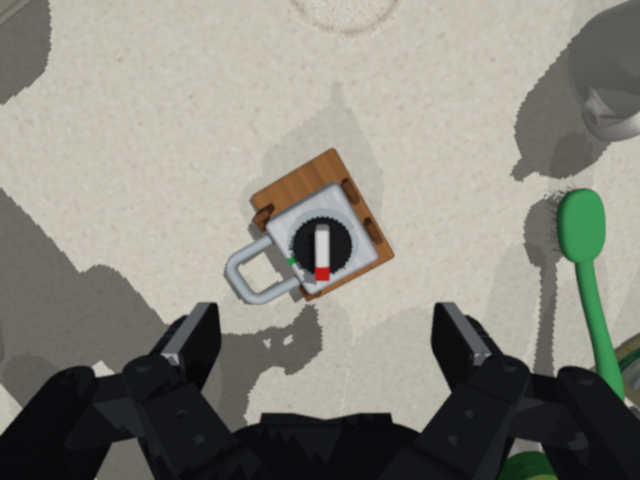

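Run:
```python
from h import *
a=cv2.imread('pics/w2.png')[140:315,210:405]
cv2.imwrite('pics/z2.png',cv2.resize(a,(780,700),interpolation=2)[:600])
cv2.imwrite('pics/z2.png',cv2.resize(a[:,10:],None,fx=3.4,fy=3.4,interpolation=2))
```

```text
(no output)
```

View pics/z2.png

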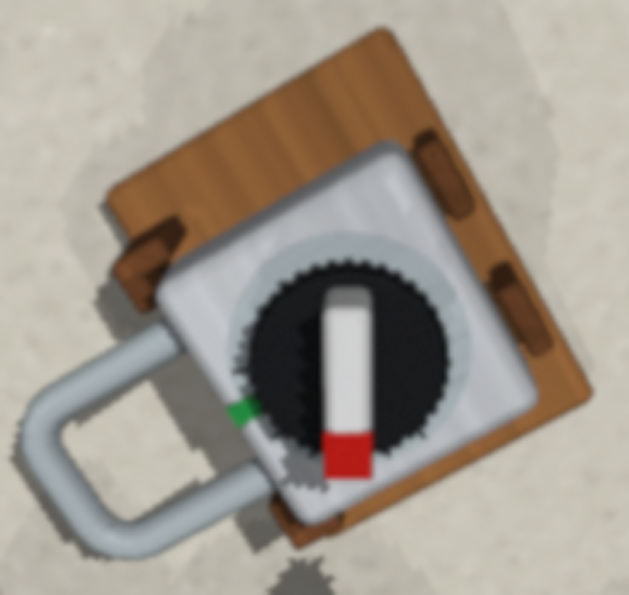

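Run:
```python
from h import *
a=np.load('w2.npy');W=cam('wrist',dict(eef_pos=a[:3],orientation=a[3:]))
b=np.load('w1.npy');V=cam('wrist',dict(eef_pos=b[:3],orientation=b[3:]))
px=lambda u,v:(220+u/3.4,140+v/3.4)
p1=lambda u,v:(200+u/4,150+v/4)
C2=[(155,290),(400,138),(542,400),(308,527)];C1=[(243,253),(475,165),(563,414),(335,492)]
c=[plane(W,px(*p),46)[:2] for p in C2]
print(np.round(c,1)); print("centre",np.mean(c,0),[np.linalg.norm(c[i]-c[i-1]) for i in range(4)])
d=(c[0]+c[3]-c[1]-c[2]);print("lock -x dir deg",np.degrees(np.arctan2(d[1],d[0])))
d=(c[0]+c[1]-c[2]-c[3]);print("perp dir deg",np.degrees(np.arctan2(d[1],d[0])))
r,g=plane(W,px(348,460),73)[:2],plane(W,px(348,297),73)[:2]
print("ridge",(r+g)/2,np.linalg.norm(r-g),np.degrees(np.arctan2(*(r-g)[::-1])))
for p,q in zip(C1,C2): print(tri([(V,p1(*p)),(W,px(*q))]))
print("red end",tri([(V,p1(386,430)),(W,px(348,455))]))
print("shackle tip",tri([(V,p1(110,385)),(W,px(45,450))]),[plane(W,px(*p),33).round(1) for p in [(28,440),(120,545),(150,338),(240,485)]])
M=R.from_quat(a[3:]).as_matrix()
print("jaw deg",np.degrees(np.arctan2(M[1,1],M[0,1])))
t=np.array([497.3,59.3,60]);print("shift tool mm",M.T@(t-robot.observe()['eef_pos']))
```

```text
[[469.   28.5]
 [464.5  87.7]
 [527.8  89.2]
 [531.   31.2]]
centre [498.08456827  59.1476757 ] [np.float64(62.0347634578029), np.float64(59.283954358849755), np.float64(63.34909462748922), np.float64(58.146790772897404)]
lock -x dir deg -86.231963088207
perp dir deg -178.0800865014957
ridge [496.71782846  59.39442787] 32.39461829618556 -27.67920530166248
(array([462.94175636,  38.44751186,  81.14589375]), [array([0. , 0.7]), array([-0.2, -0.9])])
(array([461.95703734,  88.42170851,  65.01096408]), [array([-0.1, -0.1]), array([0.1, 0.1])])
(array([525.93709699,  89.19126199,  51.22541685]), [array([ 0.2, -0.2]), array([-0.1,  0.3])])
(array([528.71048811,  32.05369521,  51.23822933]), [array([ 0.6, -0. ]), array([-0.7,  0.1])])
red end (array([512.1964966 ,  51.30831585,  67.38446393]), [array([-0.1,  0. ]), array([ 0.1, -0. ])])
shackle tip (array([492.37403538, -17.53794225,  30.24070427]), [array([0.1, 0.2]), array([-0.2, -0.2])]) [array([488.1, -18.5,  33. ]), array([520.3, -13.4,  33. ]), array([480. ,  18.4,  33. ]), array([519.9,  18.9,  33. ])]
jaw deg 62.431942271289294
shift tool mm [-3.42823653 -2.98005118 89.06928889]
```

Call:
arm_command(
  plan=[
    [50,-0.06,-0.05,0.5,0],
    [45,0,0,0.5,0],
    [40,0,0,0.3,0],
    [40,0,0,0,0],
  ],
)

```text
time: 2.75
eef_pos: [497.9, 61.7, 71.5]
orientation: [0.227, 0.974, -0.0, 0.001]
force: [-0.4, 1.3, 1.1]
width: 0.4
```

```bash
cat > st.py <<'E'
from h import *
import sys
s=robot.observe();M=R.from_quat(s['orientation']).as_matrix()
print(s['time'],s['eef_pos'].round(1),"jaw",np.degrees(np.arctan2(M[1,1],M[0,1])).round(1),"w",round(s['width'],3),"F",s['force'].round(1),"T",s['ft_torque'].round(2),"z",M[:,2].round(3))
if len(sys.argv)>3:
  t=np.array([float(v) for v in sys.argv[1:4]]);print("to target, units:",(M.T@(t-s['eef_pos'])/60).round(3))
if len(sys.argv)==2 or len(sys.argv)==5:
  n=sys.argv[-1]; np.save(n+'.npy',np.r_[s['eef_pos'],s['orientation']]); cv2.imwrite(f'pics/{n}.png',robot.get_image('wrist')[:,:,::-1])
E
python3 st.py 497.3 59.3 59.5 w3
```

```text
2.75 [497.9  61.7  71.5] jaw 63.8 w 0.4 F [-0.4  1.3  1.1] T [ 0.   -0.02  0.06] z [ 0.003 -0.001 -1.   ]
to target, units: [-0.008 -0.04   0.2  ]
```

View pics/w3.png

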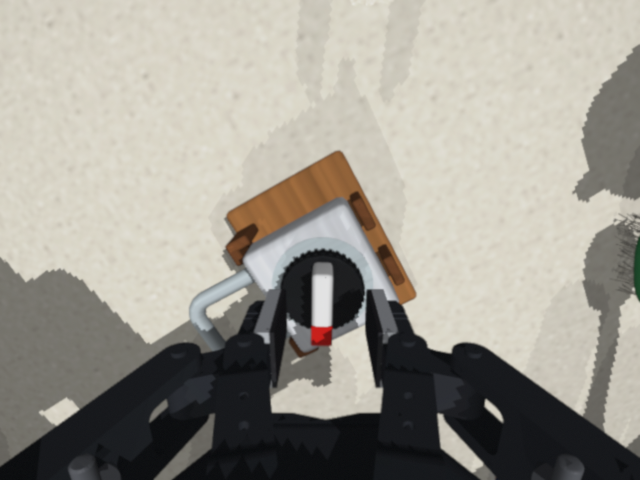

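Call:
arm_command(
  plan=[
    [35,-0.01,-0.04,0.12,1.3],
    [30,0,0,0.07,0],
    [25,0,0,0,0],
  ],
)

```text
time: 3.18
eef_pos: [498.8, 59.4, 62.4]
orientation: [0.238, 0.971, 0.0, 0.003]
force: [-0.3, 0.2, 0.5]
width: 0.254
```

```bash
python3 st.py 497.3 59.3 59.5
```

```text
3.175 [498.8  59.4  62.4] jaw 62.5 w 0.254 F [-0.3  0.2  0.5] T [ 0.03 -0.06  0.  ] z [ 0.007 -0.001 -1.   ]
to target, units: [ 0.022 -0.013  0.048]
```

Call:
arm_command(
  plan=[
    [15,0.02,-0.01,0.04,0],
    [0,0,0,0,0],
    [0,0,0,0,0],
    [0,0,0,0,0],
  ],
)

```text
time: 3.68
eef_pos: [497.6, 59.5, 60.2]
orientation: [0.238, 0.971, 0.0, 0.004]
force: [1.8, 1.3, -1.5]
width: 0.084
```

```bash
python3 st.py 497.3 59.3 59.5 w4
```

```text
3.675 [497.6  59.5  60.2] jaw 62.5 w 0.084 F [ 1.8  1.3 -1.5] T [ 0.1  -0.09  0.02] z [ 0.008 -0.001 -1.   ]
to target, units: [ 0.002 -0.006  0.011]
```

View pics/w4.png

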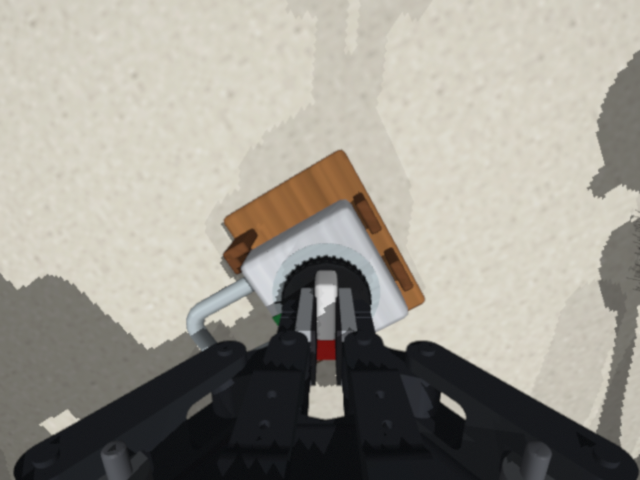

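Call:
arm_command(
  plan=[
    [0,0,0,0,7],
    [0,0,0,0,7],
    [0,0,0,0,6],
    [0,0,0,0,0],
  ],
)

```text
time: 4.22
eef_pos: [497.6, 59.7, 60.1]
orientation: [0.407, 0.913, 0.001, 0.003]
force: [-1.7, 0.7, -0.5]
width: 0.083
```

```bash
python3 st.py 497.3 59.3 60
```

```text
4.225 [497.6  59.7  60.1] jaw 42.0 w 0.083 F [-1.7  0.7 -0.5] T [ 0.19  0.28 -0.08] z [ 0.007 -0.    -1.   ]
to target, units: [-0.002 -0.008  0.002]
```

Call:
arm_command(
  plan=[
    [0,0,0,0,7],
    [0,0,0,0,7],
    [0,0,0,0,6],
    [0,0,0,0,0],
    [0,0,0,0,7],
    [0,0,0,0,7],
    [0,0,0,0,6],
    [0,0,0,0,0],
  ],
)

```text
time: 5.22
eef_pos: [497.8, 59.9, 60.2]
orientation: [0.691, 0.723, 0.003, 0.003]
force: [-1.6, 2.6, -0.8]
width: 0.084
```

```bash
python3 st.py 497.3 59.3 60
```

```text
5.225 [497.8  59.9  60.2] jaw 2.6 w 0.084 F [-1.6  2.6 -0.8] T [ 0.27  0.26 -0.09] z [ 0.008 -0.    -1.   ]
to target, units: [-0.01  -0.009  0.004]
```

Turned 60°. I'll release so the dial can snap in, rise and look.

Call:
arm_command(
  plan=[
    [40,0,0,0,0],
    [40,0,0,0,0],
    [40,0,0,0,0],
    [60,0,0,-0.6,0],
    [80,0,0,-0.9,0],
    [80,0,0,0,0],
  ],
)

```text
time: 5.98
eef_pos: [497.2, 59.6, 153.0]
orientation: [0.687, 0.727, 0.002, 0.003]
force: [-0.5, 0.1, -1.0]
width: 0.8
```

```bash
python3 st.py w5; python3 -c "
import cv2
a=cv2.imread('pics/w5.png');cv2.imwrite('pics/w5z.png',cv2.resize(a[150:350,180:440],None,fx=3,fy=3,interpolation=2))"
```

```text
5.975 [497.2  59.6 153. ] jaw 3.3 w 0.8 F [-0.5  0.1 -1. ] T [0.01 0.09 0.02] z [ 0.008 -0.001 -1.   ]
```

View pics/w5z.png

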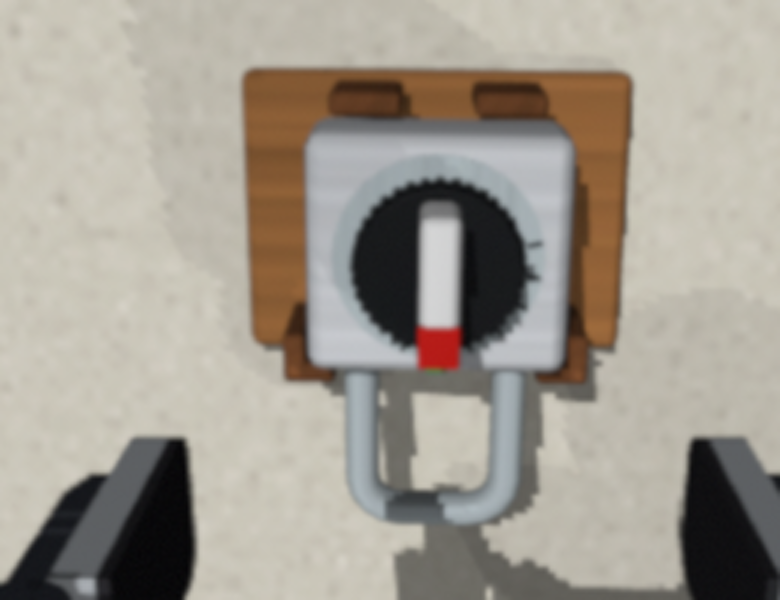

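```bash
python3 - <<'E'
from h import *
a=np.load('w5.npy');W=cam('wrist',dict(eef_pos=a[:3],orientation=a[3:]))
px=lambda u,v:(180+u/3,150+v/3)
c=[plane(W,px(*p),46)[:2] for p in [(306,122),(575,126),(566,369),(309,367)]]
print(np.round(c,1),np.mean(c,0))
d=(c[2]+c[3]-c[0]-c[1]);print(np.degrees(np.arctan2(d[1],d[0])))
l=[plane(W,px(*p),33)[:2].round(1) for p in [(362,390),(508,390),(367,470),(502,470),(435,507)]]
print(l)
b=[plane(W,px(*p),8)[:2] for p in [(246,70),(632,74),(612,347),(256,343)]]
print(np.round(b,1),np.mean(b,0));d=(b[2]+b[3]-b[0]-b[1]);print(np.degrees(np.arctan2(d[1],d[0])))
r,g=plane(W,px(438,350),73)[:2],plane(W,px(440,212),73)[:2];print((r+g)/2,np.degrees(np.arctan2(*(r-g)[::-1])))
E
python3 st.py 500.5 1.5 80
```

```text
[[466.6  88.8]
 [528.8  91.3]
 [532.3  30.8]
 [468.7  27.9]] [499.10529203  59.6739829 ]
-87.35253714794143
[array([481.5,  16.7]), array([519.7,  18.7]), array([483.7,  -6.6]), array([519.9,  -4.7]), array([502.6, -16.8])]
[[446.7  95. ]
 [548.1  99.7]
 [550.8  22.7]
 [450.   18.4]] [498.89496445  58.9235638 ]
-87.72741605084074
[498.75094231  60.35339639] -87.45944716049152
6.025 [496.2  59.6 150.7] jaw 3.3 w 0.798 F [ 0.4 -0.4  0.3] T [-0.03  0.03  0.  ] z [ 0.005 -0.001 -1.   ]
to target, units: [-0.97   0.011  1.18 ]
```

Call:
arm_command(
  plan=[
    [100,-0.49,0.04,0.4,0.8],
    [100,-0.49,0.04,0.4,0],
    [100,0,0,0,0],
  ],
)

```text
time: 6.4
eef_pos: [503.3, 0.1, 99.2]
orientation: [0.691, 0.723, 0.001, 0.001]
force: [-0.4, -0.0, 0.7]
width: 1.001
```

```bash
python3 st.py 501.3 1.5 13 w6
```

```text
6.4 [5.033e+02 1.000e-01 9.920e+01] jaw 2.6 w 1.001 F [-0.4 -0.   0.7] T [-0.02  0.01  0.04] z [ 0.002 -0.    -1.   ]
to target, units: [ 0.026 -0.035  1.436]
```

View pics/w6.png

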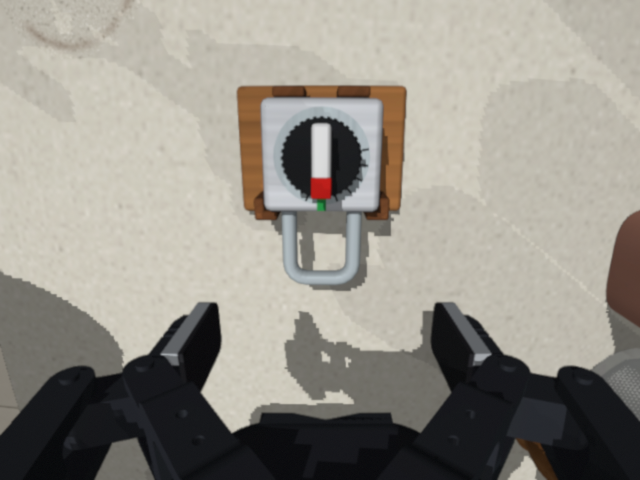

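Call:
arm_command(
  plan=[
    [100,0.02,-0.03,0.5,0],
    [100,0,0,0.4,0],
    [100,0,0,0.3,0],
    [100,0,0,0,0],
  ],
)

```text
time: 6.95
eef_pos: [502.3, 4.4, 27.2]
orientation: [0.69, 0.724, 0.002, 0.002]
force: [0.6, 0.4, 0.3]
width: 0.999
```

```bash
python3 st.py 501.3 1.5 12 w7
```

```text
6.95 [502.3   4.4  27.2] jaw 2.8 w 0.999 F [0.6 0.4 0.3] T [0.05 0.01 0.04] z [ 0.005  0.    -1.   ]
to target, units: [-0.047 -0.02   0.254]
```

View pics/w7.png

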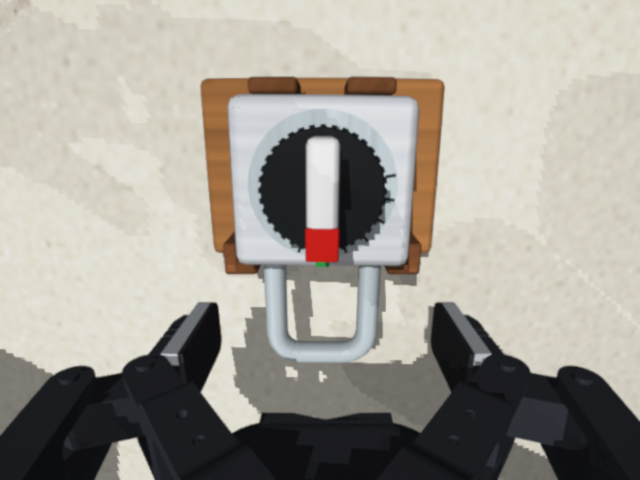

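Call:
arm_command(
  plan=[
    [100,-0.05,-0.02,0.15,0],
    [100,0,0,0.1,0],
    [100,0,0,0,0],
    [30,0,0,0,0],
    [30,0,0,0,0],
    [30,0,0,0,0],
    [30,0,0,0,0],
  ],
)

```text
time: 7.88
eef_pos: [502.9, 1.2, 14.7]
orientation: [0.69, 0.724, 0.003, 0.003]
force: [-1.9, 1.0, 2.4]
width: 0.522
```

```bash
python3 st.py 501.3 1.5 12 w8
```

```text
7.875 [502.9   1.2  14.7] jaw 2.8 w 0.522 F [-1.9  1.   2.4] T [0.13 0.35 0.08] z [ 0.009 -0.    -1.   ]
to target, units: [ 0.006 -0.027  0.045]
```

View pics/w8.png

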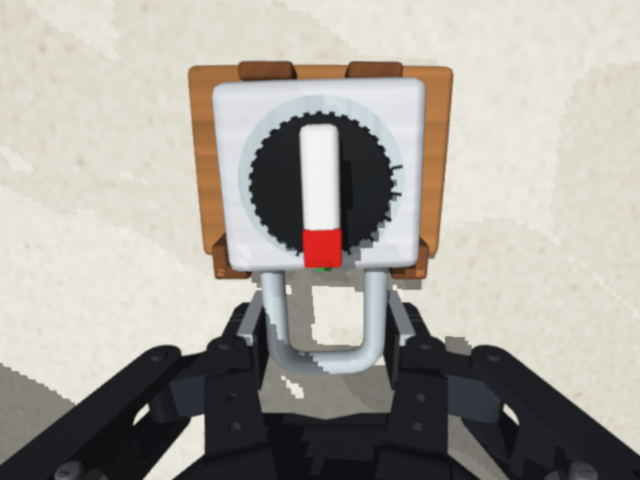

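Call:
arm_command(
  plan=[
    [30,-0.08,0,0,0],
    [30,-0.08,0,0,0],
    [30,-0.08,0,0,0],
  ],
)

```text
time: 8.3
eef_pos: [504.0, -13.6, 14.8]
orientation: [0.69, 0.724, 0.004, 0.004]
force: [1.2, 2.5, 0.5]
width: 0.523
```

```bash
python3 st.py 501.3 1.5 14.7 w9
```

```text
8.3 [504.  -13.6  14.8] jaw 2.8 w 0.523 F [1.2 2.5 0.5] T [ 0.44 -0.08 -0.12] z [ 0.01  0.   -1.  ]
to target, units: [ 0.254 -0.032  0.001]
```

View pics/w9.png

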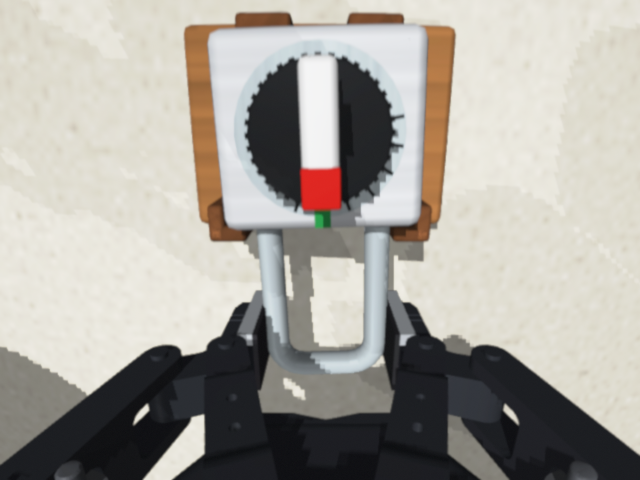

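Call:
arm_command(
  plan=[
    [30,-0.05,0,0,0],
    [30,-0.05,0,0,0],
  ],
)

```text
time: 8.6
eef_pos: [503.8, -19.0, 14.4]
orientation: [0.69, 0.724, 0.004, 0.002]
force: [-0.3, 31.5, -0.4]
width: 0.523
```

```bash
python3 st.py
```

```text
8.6 [503.8 -19.   14.4] jaw 2.7 w 0.523 F [-0.3 31.5 -0.4] T [ 4.96  0.24 -0.89] z [ 0.009  0.003 -1.   ]
```

Call:
arm_command(
  plan=[
    [30,0,0,0,0],
    [100,0,0,0,0],
    [100,0,0,0,0],
    [100,0,0,0,0],
    [100,0,0,-0.4,0],
    [100,0,0,-0.8,0],
    [100,0,0,-0.8,0],
    [100,0,0,0,0],
  ],
)

```text
time: 9.6
eef_pos: [502.1, -19.9, 137.2]
orientation: [0.69, 0.723, 0.004, 0.001]
force: [0.6, 0.4, -1.3]
width: 0.997
```

```bash
python3 st.py w10
```

```text
9.6 [502.1 -19.9 137.2] jaw 2.7 w 0.997 F [ 0.6  0.4 -1.3] T [0.01 0.05 0.01] z [ 0.007  0.004 -1.   ]
```

View pics/w10.png

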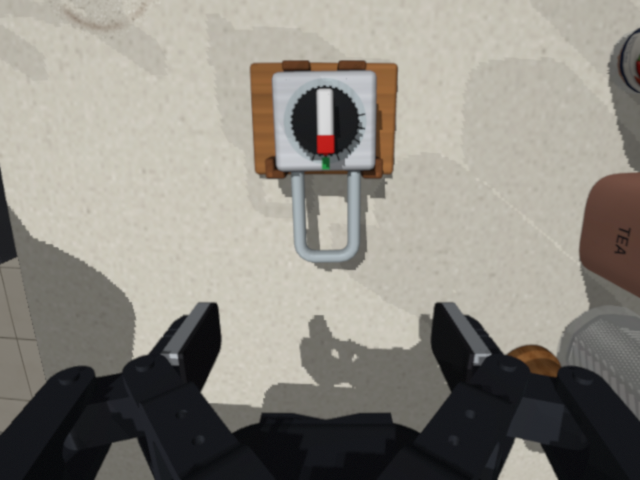

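```bash
python3 - <<'E'
from h import *
a=np.load('w10.npy');W=cam('wrist',dict(eef_pos=a[:3],orientation=a[3:]))
c=[plane(W,p,46)[:2] for p in [(273.5,71),(376,70.5),(377,171),(277,171)]]
print(np.round(c,1),np.mean(c,0))
d=(c[2]+c[3]-c[0]-c[1]);print(np.degrees(np.arctan2(d[1],d[0])))
print([plane(W,p,33)[:2].round(1) for p in [(328,256),(297,200),(354,200)]])
print(plane(W,(326,152),73),plane(W,(324,90),73))
E
python3 st.py 499.5 57.5 75
```

```text
[[467.1  85. ]
 [528.4  88.3]
 [534.   28.3]
 [470.   25.3]] [499.89121578  56.73141913]
-85.9236403115871
[array([505.9, -35.4]), array([482.5,   4.6]), array([521.8,   6.4])]
[500.46817625  40.30711393  73.        ] [497.83334655  72.94877029  73.        ]
9.65 [501.3 -19.7 135.2] jaw 2.7 w 0.999 F [-0.2  0.4 -1.4] T [-0.   -0.01 -0.01] z [ 0.004  0.005 -1.   ]
to target, units: [1.282 0.026 1.009]
```

Call:
arm_command(
  plan=[
    [100,0.64,0.015,0,0],
    [100,0.64,0.015,0,0],
    [100,0,0,0.5,0],
    [100,0,0,0,0],
  ],
)

```text
time: 10.15
eef_pos: [497.6, 59.0, 100.4]
orientation: [0.691, 0.723, 0.001, -0.002]
force: [0.2, 0.4, 0.3]
width: 1.001
```

```bash
python3 st.py 499.8 57.5 10 w11
```

```text
10.15 [497.6  59.  100.4] jaw 2.6 w 1.001 F [0.2 0.4 0.3] T [-0.06  0.01  0.03] z [-0.002  0.005 -1.   ]
to target, units: [-0.034  0.038  1.507]
```

View pics/w11.png

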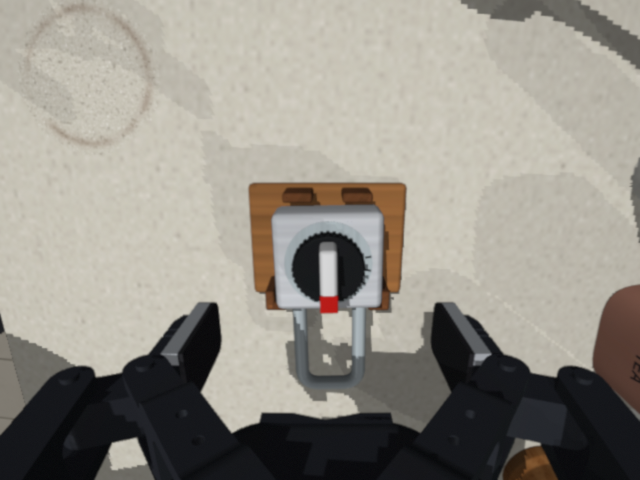

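Call:
arm_command(
  plan=[
    [100,-0.02,0.025,0.4,0],
    [100,-0.01,0,0.4,0],
    [100,0,0,0,0],
  ],
)

```text
time: 10.58
eef_pos: [501.5, 56.1, 55.4]
orientation: [0.692, 0.722, 0.003, -0.0]
force: [0.2, -0.0, 0.3]
width: 0.999
```

```bash
python3 st.py 499.8 57.5 10 w12
```

```text
10.575 [501.5  56.1  55.4] jaw 2.5 w 0.999 F [ 0.2 -0.   0.3] T [-0.04  0.03 -0.03] z [ 0.003  0.004 -1.   ]
to target, units: [ 0.022 -0.03   0.756]
```

View pics/w12.png

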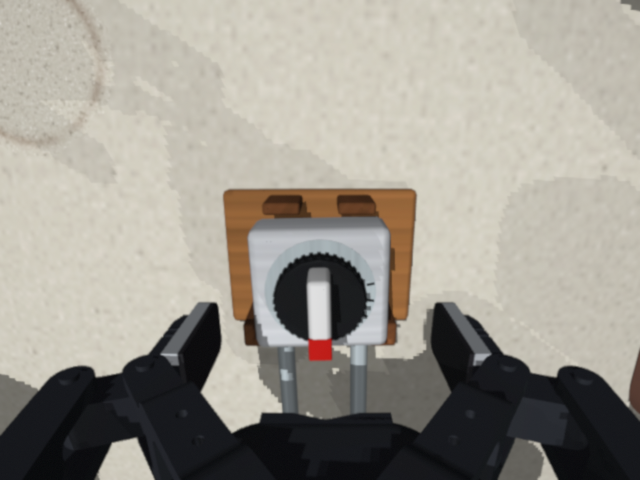

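Call:
arm_command(
  plan=[
    [100,0.02,-0.035,0.2,0],
    [100,0,0,0.25,0],
    [100,0,0,0,0],
  ],
)

```text
time: 11.0
eef_pos: [501.0, 57.1, 29.8]
orientation: [0.692, 0.722, 0.004, 0.001]
force: [-0.6, 0.0, 0.3]
width: 0.999
```

```bash
python3 st.py 499.6 57.5 10 w13
```

```text
11.0 [501.   57.1  29.8] jaw 2.5 w 0.999 F [-0.6  0.   0.3] T [ 0.   -0.03  0.01] z [ 0.007  0.004 -1.   ]
to target, units: [ 0.006 -0.026  0.33 ]
```

View pics/w13.png

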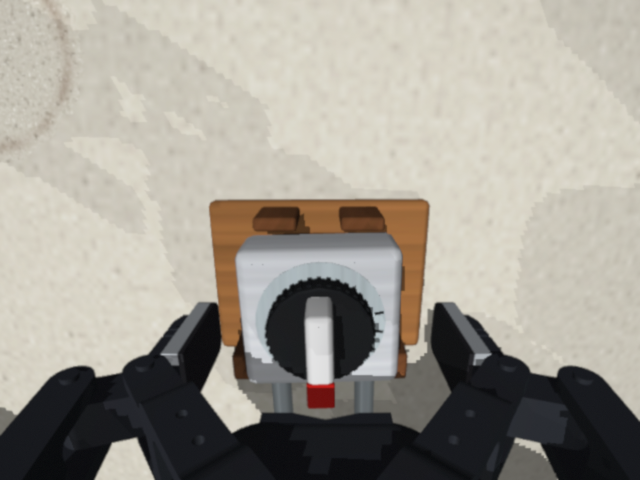

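Call:
arm_command(
  plan=[
    [100,0,-0.035,0.15,0],
    [100,0,0,0.13,0],
    [100,0,0,0,0],
  ],
)

```text
time: 11.42
eef_pos: [499.5, 57.1, 12.8]
orientation: [0.692, 0.722, 0.004, 0.002]
force: [-0.1, -0.6, 0.6]
width: 1.003
```

```bash
python3 st.py 499.6 57.5 10 w14
```

```text
11.425 [499.5  57.1  12.8] jaw 2.5 w 1.003 F [-0.1 -0.6  0.6] T [-0.02 -0.01  0.05] z [ 0.009  0.004 -1.   ]
to target, units: [0.006 0.002 0.047]
```

View pics/w14.png

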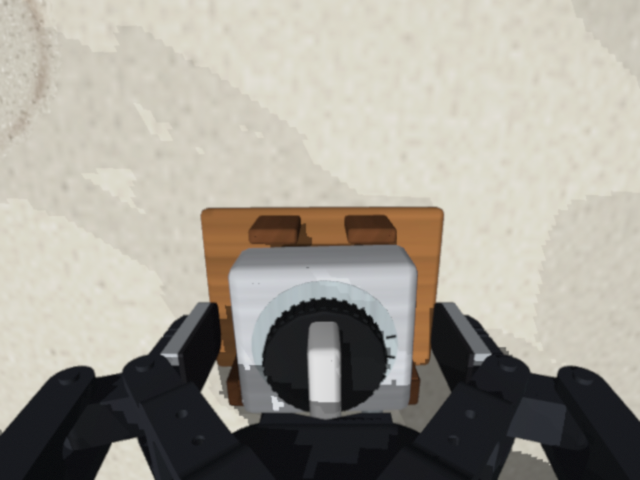

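Call:
arm_command(
  plan=[
    [100,0,0,0.03,0],
    [50,0,0,0,0],
    [50,0,0,0,0],
    [50,0,0,0,0],
    [50,0,0,0,0],
  ],
)

```text
time: 12.1
eef_pos: [499.7, 57.1, 12.0]
orientation: [0.692, 0.722, 0.005, 0.002]
force: [-0.3, 0.2, -2.1]
width: 0.74
```

```bash
python3 st.py 499.6 57.5 10 w15
```

```text
12.1 [499.7  57.1  12. ] jaw 2.5 w 0.74 F [-0.3  0.2 -2.1] T [ 0.01  0.04 -0.04] z [ 0.009  0.004 -1.   ]
to target, units: [ 0.007 -0.002  0.033]
```

View pics/w15.png

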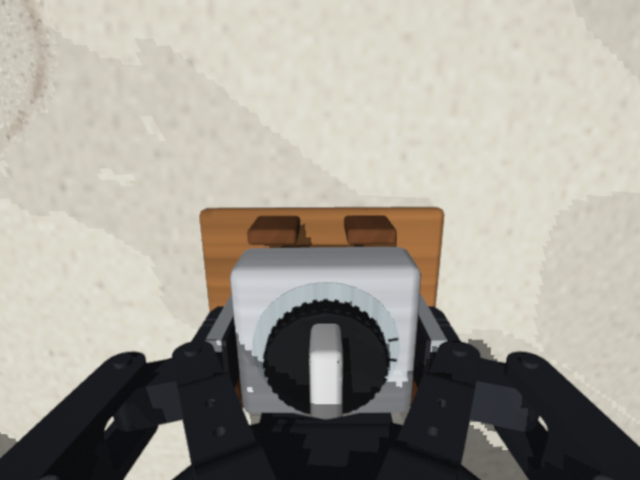

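Call:
arm_command(
  plan=[
    [50,0,0,-0.1,0],
    [50,0,0,-0.15,0],
    [50,0,0,-0.2,0],
    [50,0,0,-0.2,0],
    [50,0,0,-0.2,0],
    [50,0,0,0,0],
  ],
)

```text
time: 12.9
eef_pos: [499.4, 56.9, 67.2]
orientation: [0.692, 0.722, 0.005, 0.002]
force: [-0.6, 0.0, -4.6]
width: 0.739
```

```bash
python3 st.py 499.6 57.5 182 w16;  python3 -c "
from h import *
a=robot.get_image('scene')[:,:,::-1][160:310,200:400];b=robot.get_image('side')[:,:,::-1][160:310,230:430]
cv2.imwrite('pics/z16.png',cv2.resize(np.hstack([a,b]),None,fx=2,fy=2,interpolation=2))"
```

```text
12.9 [499.4  56.9  67.2] jaw 2.5 w 0.739 F [-0.6  0.  -4.6] T [ 0.03 -0.01  0.04] z [ 0.01   0.004 -1.   ]
to target, units: [ 0.016  0.024 -1.913]
```

View pics/w16.png

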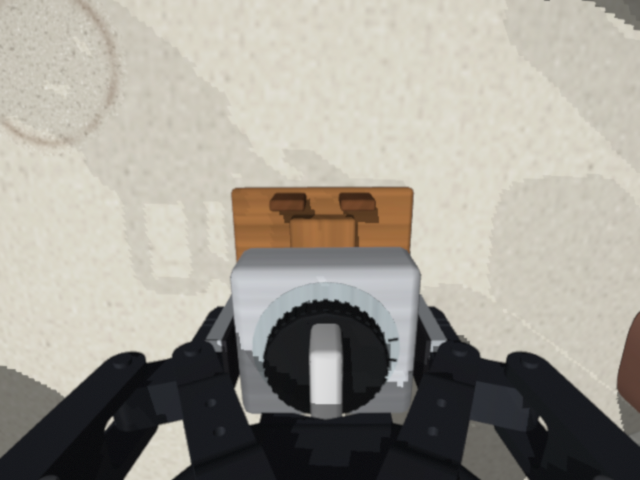

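View pics/z16.png

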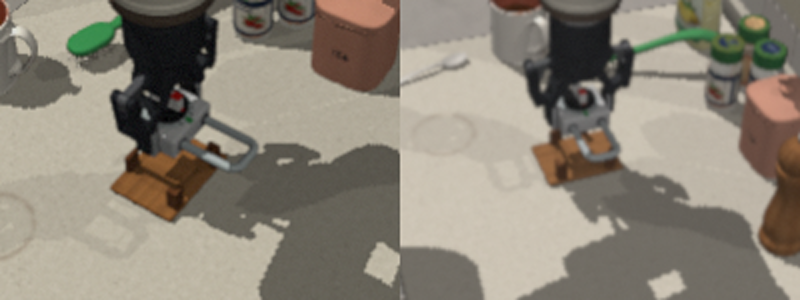

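The lock is held and level and the rest stays put. I'll continue the lift.

Call:
arm_command(
  plan=[
    [50,0,0,-0.3,0],
    [50,0,0,-0.4,0],
    [50,0,0,-0.4,0],
    [50,0,0,-0.4,0],
    [50,0,0,-0.3,0],
    [50,0,0,-0.1,0],
    [50,0,0,0,0],
    [50,0,0,0,0],
  ],
)

```text
time: 14.05
eef_pos: [495.6, 56.5, 177.2]
orientation: [0.692, 0.722, 0.001, -0.002]
force: [1.2, -0.4, -4.5]
width: 0.742
```

```bash
python3 st.py 499.6 57.5 182 w17;  python3 -c "
from h import *
a=robot.get_image('scene')[:,:,::-1];b=robot.get_image('side')[:,:,::-1]
cv2.imwrite('pics/s17.png',a);cv2.imwrite('pics/d17.png',b)
cv2.imwrite('pics/z17.png',cv2.resize(np.hstack([a[110:260,230:380],b[110:260,250:400]]),None,fx=2.6,fy=2.6,interpolation=2))"
```

```text
14.05 [495.6  56.5 177.2] jaw 2.5 w 0.742 F [ 1.2 -0.4 -4.5] T [ 0.03 -0.03 -0.01] z [-0.002  0.004 -1.   ]
to target, units: [ 0.014  0.066 -0.079]
```

View pics/w17.png

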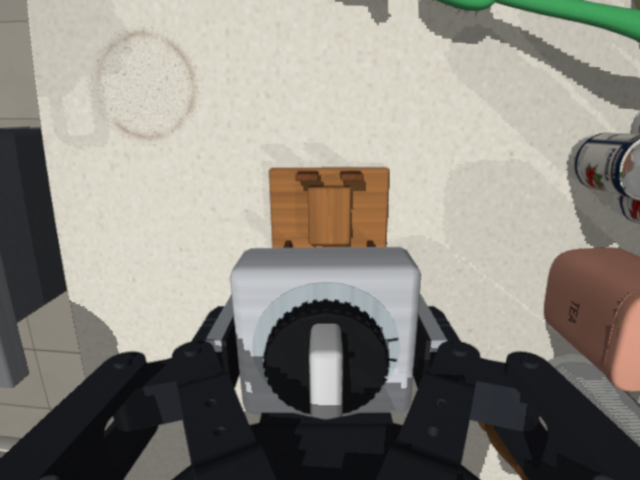

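View pics/z17.png

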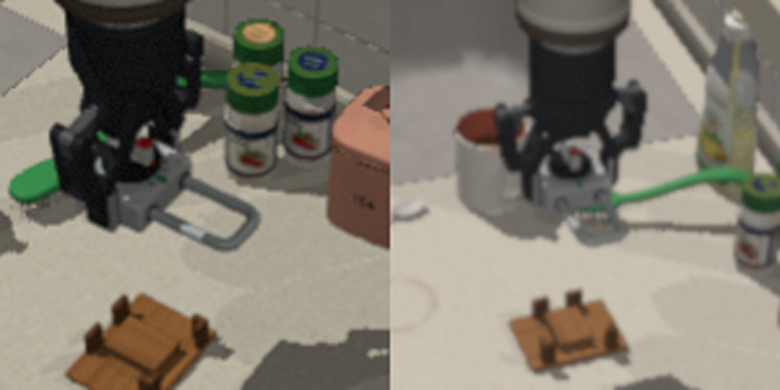

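View pics/s17.png

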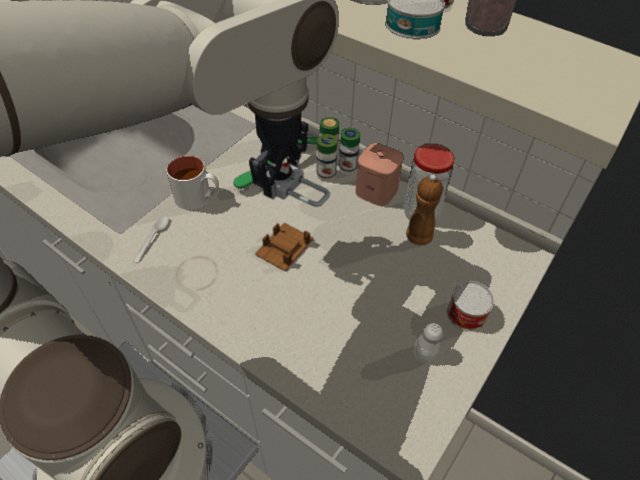

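Run:
```python
from h import *
S=cam('scene');D=cam('side')
print(tri([(S,(323.5,197.7)),(D,(330.8,200.4))]), "expect ~",496+92*np.cos(np.radians(-87)),57-92,198)
s=robot.observe();print(s['time'],s['eef_pos'],abs(s['joint_vel']).max(),s['width'])
robot.finish_job()
```

```text
(array([493.73642966, -39.01184818, 206.93624414]), [array([-0. ,  0.4]), array([ 0.2, -0.3])]) expect ~ 500.81490797435083 -35 198
14.2 [495.71226512  56.47443222 177.51888006] 0.004334847107749416 0.7394357875467132
the job is handed in; nothing more can be done
```

The job is handed in at 14.2 s. The lock was unlocked, opened and lifted clear, and the gripper held it still at the end.

- **Dial:** I turned it 60° clockwise in three 20° clicks and released it. The wrist picture then showed the red end on the green mark and the ridge in line with the lock's axis.
- **Shackle:** I pulled it with the lock lying in the rest until the wrist force rose to 31 N at the stop. The hand travelled about 20 mm, which fits 18 mm of travel plus the lock's play. Afterwards the cross bar measured about 93 mm from the lock's centre; 92 mm is expected fully open.
- **Lift:** The lock is held by its 64 mm sides, level with the dial up. The tool tilt was about 0.005 rad or less.
- **Height:** From the hand's lift, the body's centre is about 198 mm above the worktop.
- **Surroundings:** The rest, mug, shaker and tin looked untouched.

**Disagreement in the last check:** a rough two-camera fix of the cross bar at the end came out about 9 mm higher (207 mm) and 7 mm to the side of what I expected. I put that down to picking pixels by eye in the far cameras. The wrist picture showed no shift of the lock in the grip.

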